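# Weigh the pump cover on the beam balance

### The job

Weigh the aluminium pump cover: set it level on the left pan of the balance so that both pins go through its holes and it lies flush, let go and let that pan sink. Then take weights from the sloping rack and set them gently and upright on the right pan until the beam is level, with the pointer at rest in the green band. Leave the weights that are not needed in the rack, and do not disturb the other things on the bench.

Things in the scene. Friction and masses are not known exactly. Their poses are not given: they have to be found in the camera images.
- cover_mid (a point): Part to be weighed: aluminium pump cover, plate 140 (its x) x 80 (y) x 10 mm with a block 40 (x) x 30 (y) x 35 mm standing on its middle as a grip; 45 mm high in all. Point: its centre, 22.5 mm above its underside. Two 12 mm through holes 50 mm either side of the centre along x. Lies flat on the bench; either way round fits. Mass unknown, 180 to 435 g.
- part_pan_top (a point): Left (+y) pan of the balance: flat steel plate 150 (its x, across the beam) x 100 x 6 mm with two upright brass pins, 8 mm diameter, 16 mm high (top 6 mm tapered), 50 mm either side of the centre along x. Point: centre of its upper face, 130 mm above the bench when the beam is level. The pan stays horizontal as it rises and sinks.
- weight_pan_top (a point): Right (-y) pan of the balance, for the weights: the same flat plate, 150 (its x) x 100 mm, without pins. Point: centre of its upper face; y runs along the beam to the other pan. It stays horizontal as it rises and sinks; where on it a weight stands makes no difference.
- beam (a joint): Tilt of the balance's blue beam, rad: 0 level (as with empty pans), positive with the left (part) pan down; stops at +-0.2. A weak spring makes it tilt 0.06 rad per 100 g of difference between the pans, so above about 330 g it lies on its stop. Settles in about 1 s. The pans' centres are 150 mm either side of the pivot, which is 85 mm above the bench.
- dial (a point): Pointer plate over the balance's pivot, white, 75 mm wide, its top 215 mm above the bench. Point: its middle, 200 mm above the bench. The beam's red pointer stands before it on the far (+x) side and shows just above it. The 10 mm green band in its middle marks level: +-0.038 rad, about 60 g of difference.
- rack_mid (a point): Yellow sloping rack, 260 mm (its y) long, with the three weights in a row 80 mm apart in any order. Point: centre of its sloping face, 55 mm above the bench. The face, 76 mm deep, falls at 25 degrees along the rack's x, away from the robot; a 10 mm ledge on the low side and 6 mm ridges keep the weights, which stand square on the face, leaning 25 degrees away from the robot.
- w100_mid (a point): The 100 g weight: a disc 50 mm in diameter and 8 mm thick under an upright aluminium stem 22 mm in diameter, with a blue cap and a blue band on the disc; 64 mm high in all. This point is on its axis, half-way up (32 mm above its underside); its z axis runs up the stem. It leans in the rack at the start.
- w200_mid (a point): The 200 g weight: a disc 50 mm in diameter and 10 mm thick under an upright aluminium stem 22 mm in diameter, with a yellow cap and a yellow band on the disc; 66 mm high in all. This point is on its axis, half-way up (33 mm above its underside); its z axis runs up the stem. It leans in the rack at the start.
- w300_mid (a point): The 300 g weight: a disc 50 mm in diameter and 16 mm thick under an upright aluminium stem 22 mm in diameter, with a red cap and a red band on the disc; 72 mm high in all. This point is on its axis, half-way up (36 mm above its underside); its z axis runs up the stem. It leans in the rack at the start.
- solvent: White bottle 64 mm across, 170 mm high, standing; bystander. Origin at its underside.
- cartridge: Orange adhesive cartridge 54 mm across, 175 mm high, standing; bystander. Origin at its underside.
- jar: Amber jar 70 mm across, 80 mm high; bystander. Origin at its underside.
- bin: Blue two-part bin 120 x 160 x 50 mm; bystander. Origin at its underside.
- screwdriver: Screwdriver lying flat on the bench; bystander.
- spanner: Spanner lying flat on the bench; bystander.
Not all that is in view belongs to the job. What is shaped like the part that bears cover_mid but turquoise is not meant.

How it is judged:
On the way:
1. the cover lies flush on both pins, let go, and the part pan has sunk (horizontal distance between cover_mid and part_pan_top below 0.005 m and z of cover_mid in the frame of part_pan_top between 0.019 and 0.0255 m and angle between the x axis of cover_mid and the x axis of part_pan_top, either way round below 0.08 rad and angle between cover_mid's own z axis and vertical below 0.06 rad and value of joint beam above 0.05 rad and contact force between the fingers and anything else below 0.3 N), for 0.2 s.
At the end, for the whole second after the job is handed in: Cover flush on the left pan, both pins in its holes (within 5 mm and 0.08 rad, either way round); one or more weights upright on the right pan, every other weight in the rack; beam at rest within 0.038 rad of level (green band) (horizontal distance between cover_mid and part_pan_top below 0.005 m and z of cover_mid in the frame of part_pan_top between 0.019 and 0.0255 m and angle between the x axis of cover_mid and the x axis of part_pan_top, either way round below 0.08 rad and angle between cover_mid's own z axis and vertical below 0.06 rad and value of joint beam between -0.038 and 0.038 rad and velocity of joint beam between -0.03 and 0.03 rad/s and ((x of w100_mid in the frame of weight_pan_top between -0.07 and 0.07 m and y of w100_mid in the frame of weight_pan_top between -0.048 and 0.048 m and z of w100_mid in the frame of weight_pan_top between 0.028 and 0.036 m and angle between w100_mid's own z axis and vertical below 0.1 rad) or (x of w200_mid in the frame of weight_pan_top between -0.07 and 0.07 m and y of w200_mid in the frame of weight_pan_top between -0.048 and 0.048 m and z of w200_mid in the frame of weight_pan_top between 0.029 and 0.037 m and angle between w200_mid's own z axis and vertical below 0.1 rad) or (x of w300_mid in the frame of weight_pan_top between -0.07 and 0.07 m and y of w300_mid in the frame of weight_pan_top between -0.048 and 0.048 m and z of w300_mid in the frame of weight_pan_top between 0.032 and 0.04 m and angle between w300_mid's own z axis and vertical below 0.1 rad)) and ((x of w100_mid in the frame of weight_pan_top between -0.07 and 0.07 m and y of w100_mid in the frame of weight_pan_top between -0.048 and 0.048 m and z of w100_mid in the frame of weight_pan_top between 0.028 and 0.036 m and angle between w100_mid's own z axis and vertical below 0.1 rad) or (x of w100_mid in the frame of rack_mid between -0.02 and 0.05 m and y of w100_mid in the frame of rack_mid between -0.12 and 0.12 m and z of w100_mid in the frame of rack_mid between 0.015 and 0.045 m and angle between w100_mid's own z axis and vertical below 0.62 rad)) and ((x of w200_mid in the frame of weight_pan_top between -0.07 and 0.07 m and y of w200_mid in the frame of weight_pan_top between -0.048 and 0.048 m and z of w200_mid in the frame of weight_pan_top between 0.029 and 0.037 m and angle between w200_mid's own z axis and vertical below 0.1 rad) or (x of w200_mid in the frame of rack_mid between -0.02 and 0.05 m and y of w200_mid in the frame of rack_mid between -0.12 and 0.12 m and z of w200_mid in the frame of rack_mid between 0.015 and 0.045 m and angle between w200_mid's own z axis and vertical below 0.62 rad)) and ((x of w300_mid in the frame of weight_pan_top between -0.07 and 0.07 m and y of w300_mid in the frame of weight_pan_top between -0.048 and 0.048 m and z of w300_mid in the frame of weight_pan_top between 0.032 and 0.04 m and angle between w300_mid's own z axis and vertical below 0.1 rad) or (x of w300_mid in the frame of rack_mid between -0.02 and 0.05 m and y of w300_mid in the frame of rack_mid between -0.12 and 0.12 m and z of w300_mid in the frame of rack_mid between 0.015 and 0.045 m and angle between w300_mid's own z axis and vertical below 0.62 rad))); the robot touches nothing.
It fails at once if a bystander is pushed more than 30 mm (distance of any of solvent, cartridge, jar, bin, screwdriver, spanner from where it was at the start of the episode above 0.03 m).
It fails at once if a weight is put on the pan leaning more than 0.3 rad or is toppled ((contact force between w100 and weight_pan above 0.3 N and angle between w100_mid's own z axis and vertical above 0.3 rad) or (contact force between w200 and weight_pan above 0.3 N and angle between w200_mid's own z axis and vertical above 0.3 rad) or (contact force between w300 and weight_pan above 0.3 N and angle between w300_mid's own z axis and vertical above 0.3 rad) or angle between any of w100_mid, w200_mid, w300_mid's own z axis and vertical above 1.2 rad).
It fails at once if a weight or the cover strikes its pan or is pressed on it with more than 20 N (contact force between any of w100, w200, w300 and weight_pan above 20 N or contact force between cover and part_pan above 20 N).
It also fails if it takes over 72 s, if anything falls off the work surface, if the arm or the gripper's body presses on something with over 40 N, if the wrist force passes 120 N, or if a joint passes its speed limit or range.

### The arm

A 6-joint arm with a two-finger parallel gripper is mounted at the origin on the work surface. World frame = base frame: x ahead of the robot, y to its left, z up, the work surface at z = 0. Lengths are in m, angles in rad, forces in N, time in s.
With the tool pointing down it reaches from about 0.25 to 0.85 m from the base axis. Payload 12.5 kg.
Tool frame: the origin (TCP) lies at the very end of the fingers, on their centre line; the grasp point (between the pads) lies 19 mm behind it; z points along the fingers, y is the line along which they close (so a half turn about z gives the same grasp; the last joint's range is limited). The gripper opens to 93 mm and grips with 3 to 60 N. Pads are 15 mm wide; open, the fingers measure 128 mm over their backs; the gripper's body (75 mm by 188 mm) begins 65 mm behind the grasp point.
Start: joints at [-1.192, 0.351, 1.652, -0, 1.139, -0.085], TCP at [0.246, -0.492, 0.219] pointing down, gripper open.
Joint ranges: [-2.75, 2.75], [-0.79, 2.1], [0.01, 2.65], [-1.57, 4.71], [0.07, 3.14], [-2.87, 2.87]. Speed limits (rad/s): [2.22, 2.22, 2.79, 3.14, 3.14, 3.14].

### API

Orientations are given as a 3x3 rotation matrix whose columns are the frame's x, y, z axes.
In Python, from bench import read_state, camera, camera_model, sign_off gives the robot as it stands.
- The arm moves only by the tool step_arm, never from a script. Its argument "motion" is a list that holds one entry, the list of rows, each a list of 7 numbers: the shift along the tool's x, y, z in m, then the turn, a rotation vector about the tool's x, y, z in degrees, then the opening, from 0 (shut) to 1 (fully open). A call has 1 to 20 rows; each row shifts and turns the commanded pose from where the row before left it, along the tool's axes as they then stand; what a row does not reach is not made up. A row lasts 1/8 s, in which the tool goes at most 62.5 mm and 10.7 degrees, less where a joint would pass 70% of its speed; a pose out of reach is approached as far as the arm can. A call is refused whole if a number of a shift passes 0.0625 or a number of a turn 10.7, either way. A call with a gripper value outside its range is refused whole. The fingers move at their own pace and stop on an object; the grip force is fixed at half the most. Time passes only in rows, so rows that do not move let the fingers close. It gives the time, the measured TCP pose, the force, the opening and the grip force at its end, in the units of the state.
- read_state(): the state, without advancing time (a new reading comes with each control period).
- camera(name): name is "side" or "top"; returns the picture (400x640x3 uint8, blue, green, red); there is no depth.
- camera_model(name): a dict with "camera_matrix" (3x3 intrinsics, pixels), "cam_to_world" (4x4, takes a point from camera to world coordinates). Camera axes: x right, y up, looking along -z (the intrinsics and any distortion apply to the point x, -y, -z); pixel columns grow to the right and rows downward; lengths in m; the calibration is good to about 2 mm. A picture is of the moment at which its call begins. camera_model takes no time and is no camera call.
- sign_off(): hands the job in; it is judged then, once.
The state is a dict: "time": time; "qpos": joint angles; "joint_vel": joint speeds; "tau": joint torques, N m; "position": TCP position; "ee_rot": TCP orientation; "force": force on the tool from outside, world axes, zero at the start; "torque": the same for the moment, N m; "grip_width": finger opening in m; "finger_force": force on a finger pad.
Only numpy, scipy, OpenCV 4.12 (cv2) and the standard library are available. Lean on these libraries where they do the work, as an engineer would, in place of code of your own. Each camera call takes 0.05 s, during which the arm holds its last target. There are 200 camera calls.

## Working session

There is one attempt and no reset: what is moved stays moved. The work goes in short steps, Python scripts to look and compute and a tool call to move; the robot and the scene stay as the last step left them, time stands still between calls to the robot, and variables do not carry over. Pictures are saved under pics/ and viewed, at most 10 in all, crops included, and the job is handed in when it is done.

Besides the shell and the picture viewer there is one more tool, called after "Request:" as name(argument=value, ...), one argument or row to a line, values as JSON. step_arm: Moves the arm, as the interface text tells. Its arguments: {"type":"object","properties":{"motion":{"type":"array","items":{"type":"array","items":{"type":"array","items":{"type":"number"}}}}},"required":["motion"]}

```bash
mkdir -p pics
cat > h.py <<'E'
import numpy as np, cv2
from bench import *
def ray(n,u,v):
    m=camera_model(n);K=np.array(m["camera_matrix"]);T=np.array(m["cam_to_world"])
    d=np.linalg.inv(K)@[u,v,1];d=np.array([d[0],-d[1],-d[2]])
    return T[:3,3],T[:3,:3]@d
def at(n,u,v,z):
    o,d=ray(n,u,v);return (o+d*(z-o[2])/d[2]).round(4)
def proj(n,p):
    m=camera_model(n);K=np.array(m["camera_matrix"]);T=np.array(m["cam_to_world"])
    c=T[:3,:3].T@(np.array(p)-T[:3,3]);q=K@[c[0],-c[1],-c[2]];return (q[:2]/q[2]).round(1)
E
python3 - <<'E'
from h import *
for n in("top","side"):
    cv2.imwrite(f"pics/{n}0.png",camera(n)); m=camera_model(n); print({k:(np.round(v,3).tolist() if not isinstance(v,str) else v) for k,v in m.items()})
s=read_state();print(s["position"],np.round(s["ee_rot"],3),s["force"],s["grip_width"])
E
```

```text
{'camera_matrix': [[471.297, 0.0, 320.339], [0.0, 471.297, 198.983], [0.0, 0.0, 1.0]], 'cam_to_world': [[-0.024, 0.988, -0.15, 0.354], [-1.0, -0.021, 0.021, 0.032], [0.018, 0.15, 0.989, 1.534], [0.0, 0.0, 0.0, 1.0]]}
{'camera_matrix': [[400.982, 0.0, 317.025], [0.0, 400.982, 199.817], [0.0, 0.0, 1.0]], 'cam_to_world': [[-0.993, 0.073, -0.092, 0.461], [-0.117, -0.542, 0.832, 0.935], [0.011, 0.837, 0.546, 0.747], [0.0, 0.0, 0.0, 1.0]]}
[ 0.24595917 -0.49161607  0.21816649] [[ 0.894  0.447 -0.   ]
 [ 0.447 -0.894  0.001]
 [ 0.    -0.001 -1.   ]] [-0.20009107 -0.30435518 -0.08880662] 0.09289723704854802
```

View pics/top0.png

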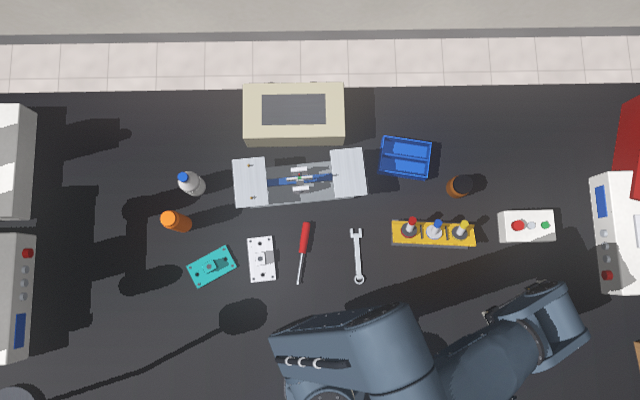

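View pics/side0.png

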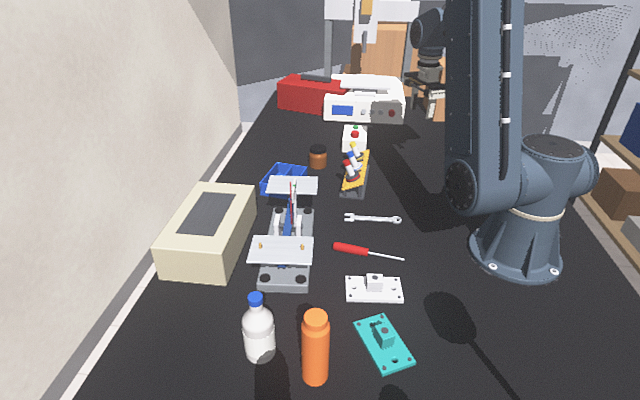

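The top picture shows the two candidates: a light aluminium cover at (261,258) and a turquoise lookalike at (211,266). The aluminium one fits the description. The balance runs from (250,182) to (348,172). The rack is at (434,233), with red, blue and yellow from left to right. I'll enlarge to confirm.

Run:
```python
from h import *
t=cv2.imread("pics/top0.png")
a=cv2.resize(t[140:290,180:380],None,fx=4,fy=4,interpolation=cv2.INTER_CUBIC)
cv2.imwrite("pics/c1.png",a)
b=cv2.resize(t[205:255,385:485],None,fx=8,fy=6,interpolation=cv2.INTER_CUBIC)
s=cv2.imread("pics/side0.png")
c=cv2.resize(s[135:205,320:400],None,fx=4,fy=4,interpolation=cv2.INTER_CUBIC)
d=cv2.resize(s[165:235+70,240:330],None,fx=4,fy=4)[:280,:360]
cc=np.zeros((280,800,3),np.uint8);cc[:,:320]=c;cc[:,330:690]=d
cv2.imwrite("pics/c2.png",np.vstack([b,cc]))
```

```text
(no output)
```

View pics/c1.png

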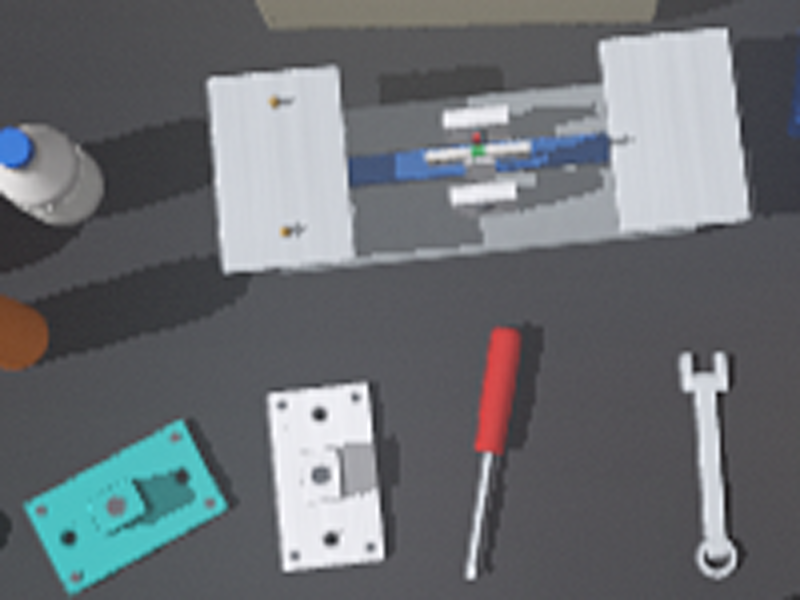

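View pics/c2.png

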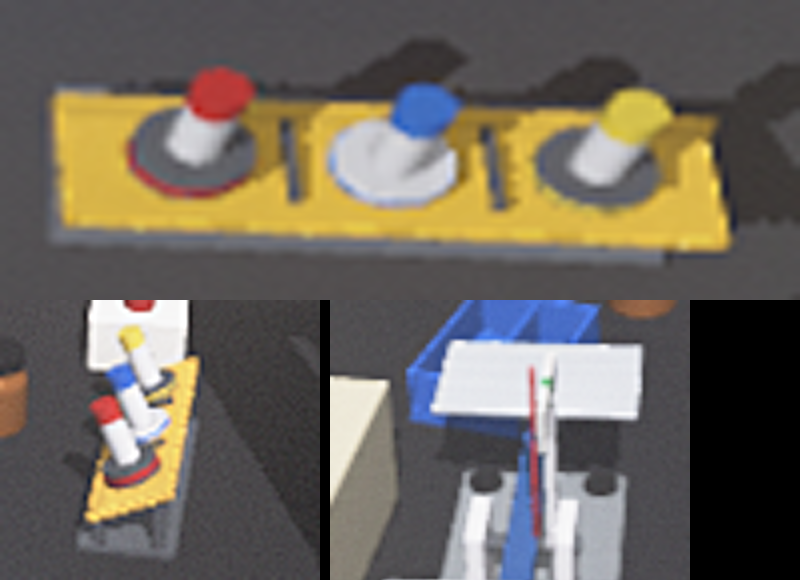

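The crop confirms that the light aluminium cover at (261,258) is the one meant; its holes are at crop (319,414) and (331,539). The pins are at crop (275,101) and (287,231). Red is the 300 g weight, blue 100 g and yellow 200 g.

Run:
```python
from h import *
f=lambda x,y:(180+(x+.5)/4-.5,140+(y+.5)/4-.5)
def P(l,pts,z): 
    r=np.array([at("top",*f(*p),z) for p in pts]);print(l,r.tolist());return r
h=P("holes",[(319,414),(331,539)],.009);print(h.mean(0),np.linalg.norm(h[0]-h[1]),np.degrees(np.arctan2(*(h[0]-h[1])[[1,0]])))
c=P("cover corners",[(266,394),(367,381),(385,556),(285,573)],.01);print(c.mean(0))
P("block top",[(320,474)],.045)
p=P("pins",[(275,101),(287,231)],.143);print(p.mean(0),np.linalg.norm(p[0]-p[1]),np.degrees(np.arctan2(*(p[0]-p[1])[[1,0]])))
c=P("lpan",[(207,77),(340,66),(355,258),(223,272)],.13);print(c.mean(0))
c=P("rpan",[(598,40),(728,28),(749,215),(621,231)],.13);print(c.mean(0))
g=lambda x,y:(385+(x+.5)/8-.5,205+(y+.5)/6-.5)
r=np.array([at("top",*g(*p),z) for p,z in [((52,92),.055-.016),((717,116),.055-.016),((730,245),.055+.016),((62,226),.055+.016)]]);print("rack",r,r.mean(0))
# side check: rack via caps tri
q=lambda x,y:(320+(x+.5)/4-.5,135+(y+.5)/4-.5)
def tri(a,b):
    o1,d1=ray("top",*a);o2,d2=ray("side",*b);s=np.linalg.lstsq(np.stack([d1,-d2],1),o2-o1,rcond=None)[0]
    A,B=o1+s[0]*d1,o2+s[1]*d2;return ((A+B)/2).round(4),np.linalg.norm(A-B).round(4)
for n,a,b in [("300",(221,94),(105,412-300)),("100",(426,108),(121,374-300)),("200",(640,115),(132,336-300))]: print(n,tri(g(*a),q(*b)))
s=lambda x,y:(240+(x-330+.5)/4-.5,165+(y-300+.5)/4-.5)
print("pins side",proj("side",p[0]),proj("side",p[1]))
print("rpan far-corners side",[ (proj("side",k)).tolist() for k in c], s(447,342),s(641,346),s(638,418),s(433,411))
```

```text
holes [[0.4458, 0.1993, 0.009], [0.3461, 0.1902, 0.009]]
[0.39595 0.19475 0.009  ] 0.10011443452369888 5.215154455578565
cover corners [[0.4627, 0.2417, 0.01], [0.4714, 0.1605, 0.01], [0.3318, 0.1473, 0.01], [0.3203, 0.2267, 0.01]]
[0.39655 0.19405 0.01   ]
block top [[0.3968, 0.1948, 0.045]]
pins [[0.6735, 0.2167, 0.143], [0.5742, 0.2078, 0.143]]
[0.62385 0.21225 0.143  ] 0.09969804411321212 5.121586510257952
lpan [[0.6961, 0.27, 0.13], [0.7028, 0.169, 0.13], [0.5547, 0.1586, 0.13], [0.5462, 0.2573, 0.13]]
[0.62495  0.213725 0.13    ]
rpan [[0.7194, -0.0283, 0.13], [0.7269, -0.1284, 0.13], [0.5812, -0.1389, 0.13], [0.571, -0.0418, 0.13]]
[ 0.649625 -0.08435   0.13    ]
rack [[ 0.5084 -0.2241  0.039 ]
 [ 0.4898 -0.4903  0.039 ]
 [ 0.4197 -0.4794  0.071 ]
 [ 0.4354 -0.2193  0.071 ]] [ 0.463325 -0.353275  0.055   ]
300 (array([ 0.4982, -0.2761,  0.1115]), np.float64(0.0006))
100 (array([ 0.489 , -0.3545,  0.1093]), np.float64(0.0018))
200 (array([ 0.4832, -0.4364,  0.1086]), np.float64(0.0028))
pins side [260.4 242.8] [302.5 243.9]
rpan far-corners side [[265.0, 191.7], [269.9, 174.6], [316.8, 176.1], [316.3, 192.9]] (268.875, 175.125) (317.375, 176.125) (316.625, 194.125) (265.375, 192.375)
```

Request:
step_arm(
  motion=[
    [[0, 0, 0, 0, 0, 7.2, 1], [0, 0, 0, 0, 0, 7.1, 1], [0, 0, 0, 0, 0, 7.1, 1], [0.0176, -0.0558, 0, 0, 0, 0, 1], [0.0176, -0.0558, 0, 0, 0, 0, 1], [0.0176, -0.0558, 0, 0, 0, 0, 1], [0.0176, -0.0558, 0, 0, 0, 0, 1], [0.0176, -0.0558, 0, 0, 0, 0, 1], [0.0176, -0.0558, 0, 0, 0, 0, 1], [0.0176, -0.0558, 0, 0, 0, 0, 1], [0.0176, -0.0558, 0, 0, 0, 0, 1], [0.0176, -0.0558, 0, 0, 0, 0, 1], [0.0176, -0.0558, 0, 0, 0, 0, 1], [0.0176, -0.0558, 0, 0, 0, 0, 1], [0.0176, -0.0558, 0, 0, 0, 0, 1], [0, 0, 0.02, 0, 0, 0, 1], [0, 0, 0, 0, 0, 0, 1], [0, 0, 0, 0, 0, 0, 1]],
  ],
)

```text
time: 2.35
position: [0.3961, 0.1936, 0.1991]
ee_rot: [[0.996, 0.089, 0.0], [0.089, -0.996, -0.0], [0.0, 0.0, -1.0]]
force: [-0.2, -0.5, -0.8]
grip_width: 0.0931
finger_force: 0.0
```

Request:
step_arm(
  motion=[
    [[0, -0.001, 0.05, 0, 0, 0, 1], [0, 0, 0.05, 0, 0, 0, 1], [0, 0, 0.05, 0, 0, 0, 1], [0, 0, 0.02, 0, 0, 0, 1], [0, 0, 0.013, 0, 0, 0, 1], [0, 0, 0, 0, 0, 0, 0.5], [0, 0, 0, 0, 0, 0, 0], [0, 0, 0, 0, 0, 0, 0], [0, 0, 0, 0, 0, 0, 0], [0, 0, 0, 0, 0, 0, 0], [0, 0, 0, 0, 0, 0, 0]],
  ],
)

```text
time: 3.72
position: [0.3959, 0.1951, 0.0157]
ee_rot: [[0.996, 0.09, 0.0], [0.09, -0.996, 0.0], [0.0, -0.0, -1.0]]
force: [0.2, -0.7, 0.5]
grip_width: 0.0374
finger_force: 0.0
```

Request:
step_arm(
  motion=[
    [[0, 0, 0, 0, 0, 0, 0], [0, 0, 0, 0, 0, 0, 0], [0, 0, 0, 0, 0, 0, 0], [0, 0, -0.01, 0, 0, 0, 0], [0, 0, -0.03, 0, 0, 0, 0], [0, 0, -0.05, 0, 0, 0, 0], [0, 0, -0.06, 0, 0, 0, 0], [0, 0, -0.05, 0, 0, 0, 0], [0.01, 0, 0, 0, 0, 0, 0], [0.03, 0, 0, 0, 0, 0, 0], [0.04, 0, 0, 0, 0, 0, 0], [0.04, 0, 0, 0, 0, 0, 0], [0.04, 0, 0, 0, 0, 0, 0], [0.04, 0.001, 0, 0, 0, 0, 0], [0.02, 0.002, 0, 0, 0, 0, 0], [0.009, 0, 0, 0, 0, 0, 0], [0, 0, 0, 0, 0, 0, 0], [0, 0, 0, 0, 0, 0, 0]],
  ],
)

```text
time: 5.98
position: [0.6235, 0.2128, 0.2155]
ee_rot: [[0.996, 0.09, -0.001], [0.09, -0.996, -0.0], [-0.001, 0.0, -1.0]]
force: [0.2, -0.6, -1.7]
grip_width: 0.03
finger_force: 30.0
```

Run:
```python
from h import *
t=camera("top");s=camera("side");print(read_state()["finger_force"])
cv2.imwrite("pics/t1.png",t);cv2.imwrite("pics/s1.png",s)
a=cv2.resize(t[130:230,210:310],None,fx=4,fy=4,interpolation=cv2.INTER_CUBIC)
b=cv2.resize(s[180:280,230:330],None,fx=4,fy=4,interpolation=cv2.INTER_CUBIC)
cv2.imwrite("pics/c3.png",np.hstack([a,b]))
```

```text
29.999157786369324
```

View pics/c3.png

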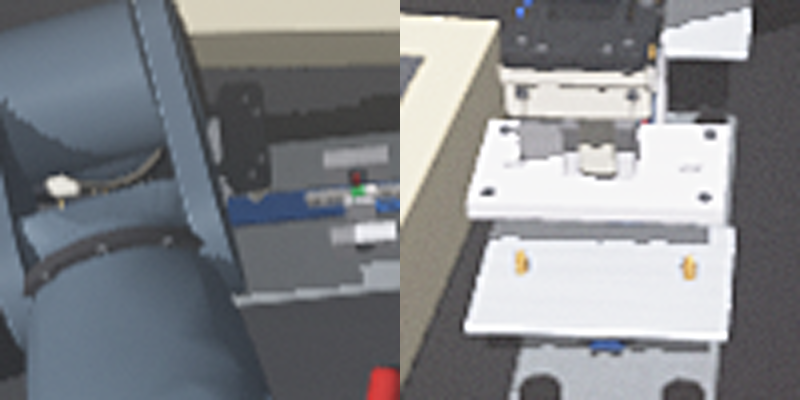

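The top view is blocked by the arm. The side crop shows the cover level above the pan, with pins at crop (521,253) and (688,258), which agrees with the estimate within 1 mm. I'll correct by about 0.5 mm and go down onto the pins.

Request:
step_arm(
  motion=[
    [[0.0003, 0.0006, 0.03, 0, 0, 0, 0], [0, 0, 0.015, 0, 0, 0, 0], [0, 0, 0.008, 0, 0, 0, 0], [0, 0, 0.005, 0, 0, 0, 0], [0, 0, 0.004, 0, 0, 0, 0], [0, 0, 0.003, 0, 0, 0, 0], [0, 0, 0, 0, 0, 0, 0], [0, 0, 0, 0, 0, 0, 0], [0, 0, 0, 0, 0, 0, 0], [0, 0, 0, 0, 0, 0, 0]],
  ],
)

```text
time: 7.32
position: [0.6247, 0.2122, 0.1508]
ee_rot: [[0.996, 0.09, 0.0], [0.09, -0.996, 0.0], [0.0, -0.0, -1.0]]
force: [0.1, 1.2, -1.3]
grip_width: 0.0297
finger_force: 30.0
```

Run:
```python
from h import *
s=camera("side");print(read_state()["force"],read_state()["position"])
cv2.imwrite("pics/s2.png",s)
cv2.imwrite("pics/c4.png",cv2.resize(s[180:280,230:330],None,fx=5,fy=5,interpolation=cv2.INTER_CUBIC))
```

```text
[-0.32505345  0.75688872 -2.04066626] [0.62466845 0.21220664 0.15074033]
```

View pics/c4.png

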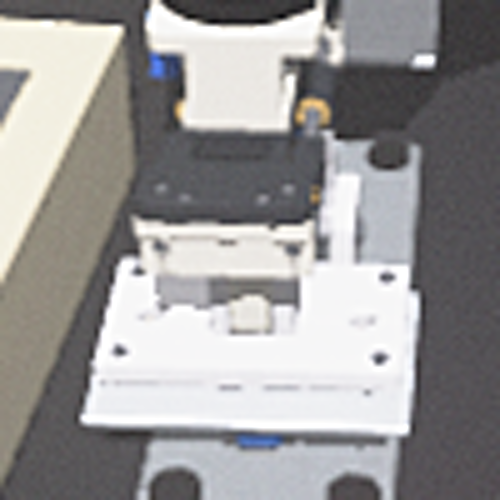

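The crop shows the cover about 5 mm above the pan, with the hole rims at crop (148,315) and (363,321). There is only a slight sideways force (+y). I'll ease toward it and lower until flush.

Request:
step_arm(
  motion=[
    [[-0.0003, -0.0006, 0.002, 0, 0, 0, 0], [0, 0, 0.002, 0, 0, 0, 0], [0, 0, 0.002, 0, 0, 0, 0], [0, 0, 0.002, 0, 0, 0, 0], [0, 0, 0.002, 0, 0, 0, 0], [0, 0, 0, 0, 0, 0, 0], [0, 0, 0, 0, 0, 0, 0], [0, 0, 0, 0, 0, 0, 0]],
  ],
)

```text
time: 8.38
position: [0.6243, 0.2127, 0.1407]
ee_rot: [[0.996, 0.09, 0.0], [0.09, -0.996, 0.0], [0.0, -0.0, -1.0]]
force: [1.2, 1.9, -0.8]
grip_width: 0.0299
finger_force: 30.0
```

Run:
```python
from h import *
s=camera("side");print(read_state()["force"],read_state()["position"])
cv2.imwrite("pics/s3.png",s)
cv2.imwrite("pics/c5.png",cv2.resize(s[180:280,230:330],None,fx=5,fy=5,interpolation=cv2.INTER_CUBIC))
```

```text
[ 1.13906415  1.46460569 -2.01054655] [0.62426789 0.21273583 0.14070284]
```

View pics/c5.png

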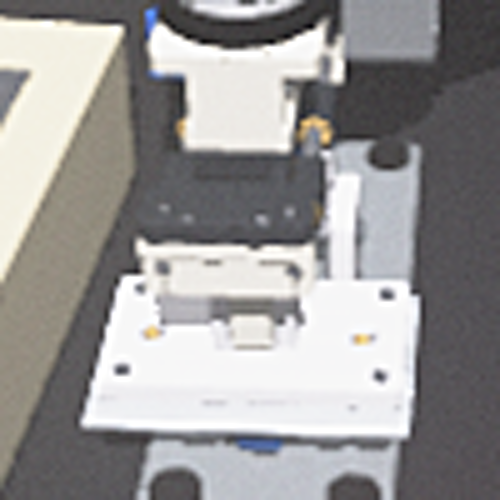

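The brass pins show through both holes at crop (152,333) and (361,339). I'll lower slightly more, release and retreat.

Request:
step_arm(
  motion=[
    [[0.0005, -0.0006, 0.002, 0, 0, 0, 0], [0, 0, 0.002, 0, 0, 0, 0], [0, 0, 0, 0, 0, 0, 0], [0, 0, 0, 0, 0, 0, 0.6], [0, 0, 0, 0, 0, 0, 0.8], [0, 0, 0, 0, 0, 0, 0.8], [0, 0, 0, 0, 0, 0, 0.8], [0, 0, -0.02, 0, 0, 0, 0.8], [0, 0, -0.04, 0, 0, 0, 0.8], [0, 0, -0.05, 0, 0, 0, 0.8], [0, 0, -0.05, 0, 0, 0, 0.8], [-0.05, 0, 0, 0, 0, 0, 0.8], [-0.06, 0, 0, 0, 0, 0, 0.8], [-0.06, 0, 0, 0, 0, 0, 0.8], [-0.06, 0.02, 0, 0, 0, 0, 0.6], [-0.02, 0.05, 0, 0, 0, 0, 0.6], [0, 0.06, 0, 0, 0, 0, 0.6], [0, 0.06, 0, 0, 0, 0, 0.6]],
  ],
)

```text
time: 10.68
position: [0.3934, 0.0003, 0.2984]
ee_rot: [[0.996, 0.091, 0.003], [0.091, -0.996, -0.0], [0.003, 0.001, -1.0]]
force: [2.4, -0.1, 0.2]
grip_width: 0.0557
finger_force: 0.0
```

Run:
```python
from h import *
s=camera("side");t=camera("top");print(read_state()["force"],read_state()["position"])
cv2.imwrite("pics/s4.png",s);cv2.imwrite("pics/t4.png",t)
a=cv2.resize(s[160:285,225:350],None,fx=4,fy=4,interpolation=cv2.INTER_CUBIC)
b=cv2.resize(t[140:215,225:300],None,fx=4,fy=4,interpolation=cv2.INTER_CUBIC)
c=np.zeros((500,800,3),np.uint8);c[:,:500]=a;c[:300,500:]=b
cv2.imwrite("pics/c6.png",c)
```

```text
[-0.96690403  0.1180624   0.16951283] [ 0.39380773 -0.00248989  0.29811185]
```

View pics/c6.png

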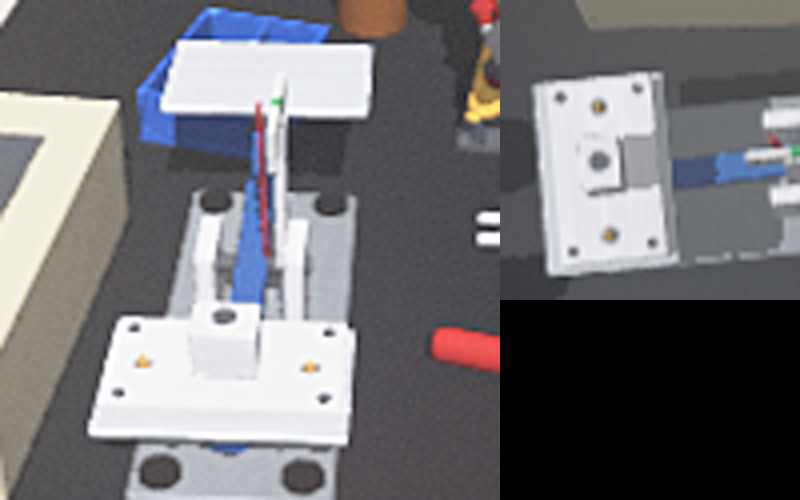

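Both pins stand in the holes, at top crop (598,106) and (610,235), and the cover is flush. The right pan has risen about 5 px, which is roughly 18 mm, so about 0.12 rad and 200 g. Next I'll refine both the tilt and the yellow weight's pose.

Run:
```python
from h import *
from scipy.optimize import least_squares
# tilt from edge shift between side0 and s4 (right pan patch), and dial pointer
a=cv2.imread("pics/side0.png",0);b=cv2.imread("pics/s4.png",0)
T=a[168:202,258:326];R=cv2.matchTemplate(b[150:215,250:334],T,cv2.TM_CCOEFF_NORMED)
_,m,_,l=cv2.minMaxLoc(R);v=R[:,l[0]];k=l[1];sub=.5*(v[k-1]-v[k+1])/(v[k-1]-2*v[k]+v[k+1])
print("pan shift px",l[0]+250-258,l[1]+150-168+sub,m, "px per mm", (proj("side",[.65,-.085,.148])-proj("side",[.65,-.085,.13]))/18)
# weight fit: base s,x0 using the disc centre and cap centre pixels, both cams
g=lambda x,y:(385+(x+.5)/8-.5,205+(y+.5)/6-.5); q=lambda x,y:(320+(x+.5)/4-.5,135+(y+.5)/4-.5)
n=np.array([.4218,-.0266,.9063])
D={"200":(.066,.010,(640,115),(600,168),(132,36),(157,80)),"100":(.064,.008,(426,108),(393,162),(121,74),(150,127)),"300":(.072,.016,(221,94),(194,145),(105,112),(131,165))}
for k,(h,d,c,e,cs,es) in D.items():
    f=lambda p:np.concatenate([proj("top",p+n*(h-.004))-g(*c),proj("top",p+n*d)-g(*e),proj("side",p+n*(h-.005))-q(*cs),proj("side",p+n*d)-q(*es)])
    r=least_squares(f,[.465,-.35,.05]);print(k,r.x.round(4),r.fun.round(1))
```

```text
pan shift px 0 -5.179406 0.9579201340675354 px per mm [-0.00555556 -0.28888889]
200 [ 0.465 -0.35   0.05 ] [-28.   -1.4 -27.   -1.8  -3.6  10.8  -4.6  11.9]
100 [ 0.465 -0.35   0.05 ] [-1.4  0.  -1.2 -0.5 -0.7  1.8 -2.6  0.6]
300 [ 0.465 -0.35   0.05 ] [ 24.8   1.1  24.3   1.1   2.5  -9.6   1.3 -10.8]
```

```bash
sed -i 's/(q\[:2\]\/q\[2\]).round(1)/q[:2]\/q[2]/' h.py
python3 - <<'E'
from h import *
from scipy.optimize import least_squares
g=lambda x,y:(385+(x+.5)/8-.5,205+(y+.5)/6-.5); q=lambda x,y:(320+(x+.5)/4-.5,135+(y+.5)/4-.5)
n=np.array([.4218,-.0266,.9063])
D={"200":(.066,.010,(640,115),(600,168),(132,36),(157,80)),"100":(.064,.008,(426,108),(393,162),(121,74),(150,127)),"300":(.072,.016,(221,94),(194,145),(105,112),(131,165))}
for k,(h,d,c,e,cs,es) in D.items():
    f=lambda p:np.concatenate([proj("top",p+n*(h-.004))-g(*c),proj("top",p+n*d)-g(*e),proj("side",p+n*(h-.005))-q(*cs),proj("side",p+n*d)-q(*es)])
    r=least_squares(f,[.465,-.35,.05]);print(k,r.x.round(4),r.fun.round(1))
E
```

```text
200 [ 0.456  -0.4332  0.0558] [-0.1  0.7  0.1  0.3  0.  -0.5 -1.2  0.2]
100 [ 0.462  -0.3527  0.0542] [-0.1  0.9  0.1  0.3  0.3  0.4 -1.7 -0.7]
300 [ 0.4691 -0.274   0.0498] [-0.1  0.3  0.1  0.3  0.2  0.3 -0.8 -0.4]
```

The measured rise is 17.9 mm, which gives about 199 g, so the 200 g (yellow) weight is needed. It stands at about (0.458, -0.433, 0.054).

Request:
step_arm(
  motion=[
    [[0, 0, 0, 0, 0, 8.8, 0.6], [0.0158, 0.0473, 0, 0, 0, 0, 0.6], [0.0158, 0.0473, 0, 0, 0, 0, 0.6], [0.0158, 0.0473, 0, 0, 0, 0, 0.6], [0.0158, 0.0473, 0, 0, 0, 0, 0.6], [0.0158, 0.0473, 0, 0, 0, 0, 0.6], [0.0158, 0.0473, 0, 0, 0, 0, 0.6], [0.0158, 0.0473, 0, 0, 0, 0, 0.6], [0.0158, 0.0473, 0, 0, 0, 0, 0.6], [0.0158, 0.0473, 0, 0, 0, 0, 0.6], [0, 0, 0.05, 0, 0, 0, 0.6], [0, 0, 0.05, 0, 0, 0, 0.6], [0, 0, 0, 0, -8.3, 0, 0.6], [0, 0, 0, 0, -8.3, 0, 0.6], [0, 0, 0, 0, -8.4, 0, 0.6], [0, 0, 0, 0, 0, 0, 0.6], [0, 0, 0, 0, 0, 0, 0.6]],
  ],
)

```text
time: 12.9
position: [0.5088, -0.4318, 0.1973]
ee_rot: [[0.906, -0.063, -0.418], [-0.057, -0.998, 0.026], [-0.419, 0.0, -0.908]]
force: [0.1, -0.1, 0.8]
grip_width: 0.0555
finger_force: 0.0
```

```bash
cat >> h.py <<'E'
def rel(p):
    s=read_state();print("tool-frame shift",(np.array(s["ee_rot"]).T@(np.array(p)-s["position"])).round(4))
E
python3 -c "
from h import *
rel([.4664,-.4338,.0721])"
```

```text
tool-frame shift [0.0142 0.0046 0.1314]
```

Request:
step_arm(
  motion=[
    [[0.0142, 0.0046, 0.02, 0, 0, 0, 0.6], [0, 0, 0.04, 0, 0, 0, 0.6], [0, 0, 0.03, 0, 0, 0, 0.6], [0, 0, 0.02, 0, 0, 0, 0.6], [0, 0, 0.01, 0, 0, 0, 0.6], [0, 0, 0.006, 0, 0, 0, 0.6], [0, 0, 0.005, 0, 0, 0, 0.6], [0, 0, 0, 0, 0, 0, 0.6]],
  ],
)

```text
time: 13.9
position: [0.4659, -0.4339, 0.0719]
ee_rot: [[0.905, -0.063, -0.422], [-0.057, -0.998, 0.027], [-0.422, 0.0, -0.906]]
force: [-0.5, -0.7, -0.0]
grip_width: 0.0557
finger_force: 0.0
```

Run:
```python
from h import *
s=camera("side");t=camera("top");rel([.4664,-.4338,.0721])
a=cv2.resize(s[90:210,310:430],None,fx=4,fy=4,interpolation=cv2.INTER_CUBIC)
b=cv2.resize(t[180:260,385:465],None,fx=4,fy=4,interpolation=cv2.INTER_CUBIC)
c=np.zeros((480,800,3),np.uint8);c[:,:480]=a;c[:320,480:]=b
cv2.imwrite("pics/c7.png",c)
```

```text
tool-frame shift [ 0.0003 -0.0002  0.0001]
```

View pics/c7.png

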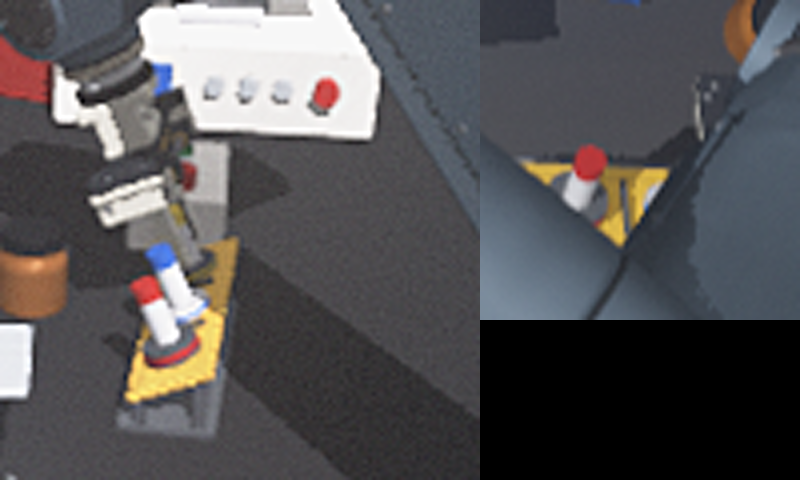

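The gripper straddles the yellow-capped stem (cap at crop (178,212)) and is aligned with its lean. Closing.

Request:
step_arm(
  motion=[
    [[0, 0, 0, 0, 0, 0, 0], [0, 0, 0, 0, 0, 0, 0], [0, 0, 0, 0, 0, 0, 0], [0, 0, 0, 0, 0, 0, 0], [0, 0, 0, 0, 0, 0, 0], [0, 0, 0, 0, 0, 0, 0], [0, 0, 0, 0, 0, 0, 0]],
  ],
)

```text
time: 14.88
position: [0.4659, -0.4338, 0.0719]
ee_rot: [[0.905, -0.063, -0.422], [-0.057, -0.998, 0.027], [-0.423, -0.0, -0.906]]
force: [0.9, 0.9, 1.5]
grip_width: 0.0214
finger_force: 30.0
```

Request:
step_arm(
  motion=[
    [[0, 0, -0.01, 0, 0, 0, 0], [0, 0, -0.02, 0, 0, 0, 0], [0, 0, -0.03, 0, 0, 0, 0], [0, 0, -0.04, 0, 0, 0, 0], [0, 0, -0.04, 0, 0, 0, 0], [0, 0, -0.04, 0, 0, 0, 0], [0, 0, 0, 0, 6, 0, 0], [0, 0, 0, 0, 7, 0, 0], [0, 0, 0, 0, 7, 0, 0], [0, 0, 0, 0, 5, 0, 0], [0, 0, 0, 0, 0, 0, 0], [0, 0, 0, 0, 0, 0, 0]],
  ],
)

```text
time: 16.38
position: [0.5419, -0.4386, 0.2351]
ee_rot: [[0.998, -0.063, -0.002], [-0.063, -0.998, 0.0], [-0.002, -0.0, -1.0]]
force: [0.4, 0.4, -1.8]
grip_width: 0.0215
finger_force: 30.0
```

```bash
python3 -c "
from h import *
rel([.650,-.085,.25]);print(np.round(read_state()['ee_rot'],3))"
```

```text
tool-frame shift [ 0.0856 -0.3597 -0.015 ]
[[ 0.998 -0.063 -0.002]
 [-0.063 -0.998  0.   ]
 [-0.002 -0.    -1.   ]]
```

Request:
step_arm(
  motion=[
    [[0.005, -0.02, -0.015, 0, 0, 0, 0], [0.01, -0.04, 0, 0, 0, 0, 0], [0.012, -0.05, 0, 0, 0, 0, 0], [0.012, -0.05, 0, 0, 0, 0, 0], [0.012, -0.05, 0, 0, 0, 0, 0], [0.012, -0.05, 0, 0, 0, 0, 0], [0.011, -0.05, 0, 0, 0, 0, 0], [0.008, -0.03, 0, 0, 0, 0, 0], [0.0036, -0.0197, 0, 0, 0, 0, 0], [0, 0, 0, 0, 0, 0, 0], [0, 0, 0.03, 0, 0, 0, 0], [0, 0, 0.03, 0, 0, 0, 0], [0, 0, 0.01, 0, 0, 0, 0], [0, 0, 0, 0, 0, 0, 0], [0, 0, 0, 0, 0, 0, 0]],
  ],
)

```text
time: 18.25
position: [0.6505, -0.0855, 0.1815]
ee_rot: [[0.998, -0.064, 0.002], [-0.064, -0.998, -0.0], [0.002, 0.0, -1.0]]
force: [-0.4, -0.2, -1.0]
grip_width: 0.0215
finger_force: 30.0
```

Run:
```python
from h import *
s=camera("side");rel([.650,-.085,.15]);cv2.imwrite("pics/s8.png",s)
cv2.imwrite("pics/c8.png",cv2.resize(s[100:210,230:350],None,fx=5,fy=5,interpolation=cv2.INTER_CUBIC))
```

```text
tool-frame shift [-0.0006 -0.0004  0.0314]
```

View pics/c8.png

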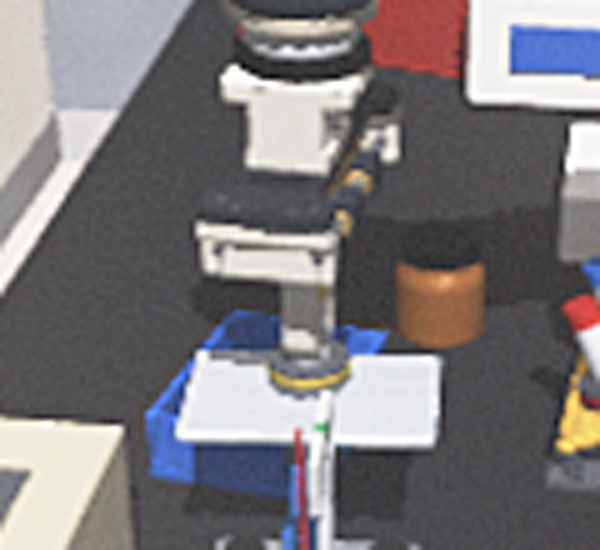

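The 200 g weight is upright over the pan, with its yellow band at crop (310,380). Lowering gently.

Request:
step_arm(
  motion=[
    [[0, 0, 0.006, 0, 0, 0, 0], [0, 0, 0.003, 0, 0, 0, 0], [0, 0, 0.003, 0, 0, 0, 0], [0, 0, 0.003, 0, 0, 0, 0], [0, 0, 0.003, 0, 0, 0, 0], [0, 0, 0.003, 0, 0, 0, 0], [0, 0, 0.003, 0, 0, 0, 0], [0, 0, 0.003, 0, 0, 0, 0], [0, 0, 0.003, 0, 0, 0, 0], [0, 0, 0.002, 0, 0, 0, 0], [0, 0, 0, 0, 0, 0, 0], [0, 0, 0, 0, 0, 0, 0], [0, 0, 0, 0, 0, 0, 0], [0, 0, 0, 0, 0, 0, 0], [0, 0, 0, 0, 0, 0, 0]],
  ],
)

```text
time: 20.18
position: [0.6499, -0.0851, 0.1481]
ee_rot: [[0.998, -0.063, 0.0], [-0.063, -0.998, 0.0], [0.0, -0.0, -1.0]]
force: [0.8, -0.7, 0.2]
grip_width: 0.0216
finger_force: 30.0
```

```bash
cat > shift.py <<'E'
from h import *
a=cv2.imread("pics/side0.png",0);b=cv2.cvtColor(camera("side"),cv2.COLOR_BGR2GRAY)
def sh(n,y0,y1,x0,x1):
    T=a[y0:y1,x0:x1];R=cv2.matchTemplate(b[y0-14:y1+14,x0-3:x1+3],T,cv2.TM_CCOEFF_NORMED)
    _,m,_,l=cv2.minMaxLoc(R);v=R[:,l[0]];k=l[1];s=.5*(v[k-1]-v[k+1])/(v[k-1]-2*v[k]+v[k+1]) if 0<k<len(v)-1 else 0
    print(n,"dv",round(k-14+s,2),"score",round(m,3),"mm",round(-(k-14+s)/.289,1))
sh("pan left part",168,202,258,282);sh("pan right corner",168,202,304,326)
print(np.round(read_state()["force"],2),read_state()["position"].round(4))
E
python3 shift.py
```

```text
pan left part dv 0.32 score 0.93 mm -1.1
pan right corner dv 0.1 score 0.995 mm -0.3
[ 1.26 -1.04  0.36] [ 0.6499 -0.0851  0.1481]
```

The pan is at level with the weight resting on it. Release and retreat.

Request:
step_arm(
  motion=[
    [[0, 0, 0, 0, 0, 0, 0.4], [0, 0, 0, 0, 0, 0, 0.6], [0, 0, 0, 0, 0, 0, 0.6], [0, 0, 0, 0, 0, 0, 0.6], [0, 0, -0.01, 0, 0, 0, 0.6], [0, 0, -0.03, 0, 0, 0, 0.6], [0, 0, -0.05, 0, 0, 0, 0.6], [0, 0, -0.05, 0, 0, 0, 0.6], [-0.05, 0, 0, 0, 0, 0, 0.6], [-0.06, 0, 0, 0, 0, 0, 0.6], [-0.06, 0, 0, 0, 0, 0, 0.6], [-0.06, 0, 0, 0, 0, 0, 0.6], [-0.02, 0, 0, 0, 0, 0, 0.6], [0, 0, 0, 0, 0, 0, 0.6], [0, 0, 0, 0, 0, 0, 0.6], [0, 0, 0, 0, 0, 0, 0.6], [0, 0, 0, 0, 0, 0, 0.6], [0, 0, 0, 0, 0, 0, 0.6]],
  ],
)

```text
time: 22.48
position: [0.4006, -0.0693, 0.2879]
ee_rot: [[0.998, -0.063, -0.0], [-0.063, -0.998, 0.0], [-0.0, -0.0, -1.0]]
force: [-0.6, 0.1, -0.4]
grip_width: 0.0559
finger_force: 0.0
```

```bash
python3 shift.py
python3 - <<'E'
from h import *
for k in range(2):
    s=camera("side")
    g=cv2.inRange(cv2.cvtColor(s,cv2.COLOR_BGR2HSV),(22,110,110),(35,255,255))[120:200,262:320]
    y,x=np.nonzero(g);print(len(x), x.min()+262,x.max()+262,y.min()+120,y.max()+120)
    up=y<(y.min()+y.max())/2;print("cap",x[up].mean()+262,y[up].mean()+120,"band",x[~up].mean()+262,y[~up].mean()+120)
b=np.array([.65,-.085,.13]);print("expected cap",proj("side",b+[0,0,.061]),"band",proj("side",b+[0,.025,.005]))
E
```

```text
pan left part dv -0.11 score 0.994 mm 0.4
pan right corner dv -0.15 score 0.992 mm 0.5
[ 0.21  0.98 -0.78] [ 0.4006 -0.0693  0.2879]
63 285 299 162 186
cap 291.4339622641509 165.33962264150944 band 292.2 184.7
63 285 299 162 186
cap 291.4339622641509 165.33962264150944 band 292.2 184.7
expected cap [291.44066892 165.47525659] band [290.45193995 186.28952478]
```

The pan is 0.5 mm from level (about 0.003 rad), the weight stands upright where expected, and nothing is moving. Handing in.

```bash
python3 -c "
from bench import *
print(sign_off())"
```

```text
the job is handed in; nothing more can be done
None
```

The job is handed in: the cover lies flush on both pins, the 200 g weight stands upright on the right pan with the beam about 0.003 rad from level, and the 100 g and 300 g weights were left in the rack; `sign_off` gave no verdict.

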